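# Spectrometer: lamp on, telescope straight through

## Robot

A 6-joint arm with a two-finger parallel gripper is mounted at the origin on the work surface. World frame = base frame: x ahead of the robot, y to its left, z up, the work surface at z = 0. Lengths are in m, angles in rad, forces in N, time in s.
With the tool pointing down it reaches from about 0.25 to 0.775 m from the base axis. Payload 4 kg.
Tool frame: the origin (TCP) lies midway between the tips of the shut fingers; the grasp point (between the pads) lies grip_point_offset behind it (grip_point_offset is the distance from the TCP to the grasp point, in m); z points along the fingers, y is the line along which they close (so a half turn about z gives the same grasp; the last joint's range is limited). The gripper opens to 94 mm and grips with 3 to 60 N. Pads are 16 mm wide; open, the fingers measure 119 mm over their backs; the gripper's body (75 mm by 177 mm) begins 78 mm behind the grasp point.
Start: joints at [-1.332, 0.087, 1.371, -0, 1.684, -0.103], TCP at [0.184, -0.518, 0.206] pointing down, gripper open.
Joint ranges: [-3.1, 3.1], [-0.76, 2.03], [0.27, 2.55], [-1.08, 4.22], [0.17, 2.65], [-2.57, 2.57]. Speed limits (rad/s): [2.79, 2.79, 3.14, 3.14, 3.14, 3.14].

## Interface

Orientations are given as [roll, pitch, yaw] about the fixed x, y, z axes, in that order (R = Rz(yaw) Ry(pitch) Rx(roll)).
In Python, from bench import * gives the robot as it stands. The module is installed in compiled form; this text tells all that it offers.
- The arm moves only by the tool apply_moves, never from a script. Its argument "commands" is a list of rows, each a list of 7 numbers: the turn, a rotation vector about the world's x, y, z in rad, then the shift along the world's x, y, z in m, then the opening in per cent of the stroke, from 0 (shut) to 100 (fully open). In form: [[ax, ay, az, x, y, z, jaw], ...]. A call has exactly 5 rows; each row is the pose to reach, as a shift and turn from the pose commanded when the call began; what a row does not reach only later rows make up. A row lasts 1/10 s, in which the tool goes at most 50 mm and 8.59 degrees, less where a joint would pass 70% of its speed; a pose out of reach is approached as far as the arm can. A call with a gripper value outside its range is refused whole. The fingers move at their own pace and stop on an object; the grip force is fixed at half the most. Time passes only in rows, so rows that repeat a pose let the fingers close, or fill a call up. It gives the time, the measured TCP pose, the force, the opening and the grip force at its end, in the units of the state.
- get_obs(): the state, without advancing time (a new reading comes with each control period).
- snapshot(name): name is "scene" or "top" or "wrist"; returns a dict with "pixels" (400x640x3 uint8, red, green, blue), "vertical_fov" (degrees; the focal length in pixels is half the picture's height over the tangent of half this angle, whatever the lens; pixels are square), "cx", "cy" (the principal point, pixels), "rvec" (rotation vector, rad) and "tvec" (3), from world to camera coordinates, as OpenCV has them. Camera axes: x right, y down, z forward; pixel columns grow to the right and rows downward; lengths in m; the calibration is good to about 2 mm. A picture is of the moment at which its call begins. There is no depth.
- close_job(): hands the job in; it is judged then, once.
Trained networks look in the newest picture that a camera, given by its name, has taken for a name from the list of things; names that differ only in an ending like _2 or _b are one class to them, and where a whole thing is asked for, a point or a joint stands for the part that bears it (a point fixed in the world has none). Each returns a list of dicts, best first, with "score" (0 to 1); they miss things now and then, are a little off and sometimes report something else, mostly with a low value. They report only what shows in the picture. A call takes as long as a camera call. They do not tell look-alikes from the thing itself.
- masks_of(camera, query): "mask" (400x640 bool, what is visible of it) and "extent" ([left, top, right, bottom] in pixels, round what is visible of it).
- place_of(camera, query): "pixel" ([column, row] in pixels: a listed point, or the origin of a listed thing).
The state is a dict: "time": time; "joint_positions": joint angles; "qvel": joint speeds; "joint_torque": joint torques, N m; "tool_pos": TCP position; "ee_rot": TCP orientation; "wrist_force": force on the tool from outside, world axes, zero at the start; "wrist_torque": the same for the moment, N m; "width": finger opening in m; "finger_force": force on a finger pad.
Only numpy, scipy, OpenCV 4.12 (cv2) and the standard library are available. Lean on these libraries where they do the work, as an engineer would, in place of code of your own. Each camera call takes 0.05 s, during which the arm holds its last target. There are 200 camera calls.

## Task

Set the spectrometer up for its straight-through reading: switch on the spectral lamp by pushing the toggle on top of the lamp's supply box fully over, away from the robot, and push the telescope arm round with a fingertip until the telescope lies in one straight line with the collimator. Push the telescope gently and from the side, never taking its barrel between the fingers, and leave the grating, the lamp and everything else on the bench where they stand.

Things in the scene. Friction and masses are not known exactly. Their poses are not given: they have to be found in the camera images.
- spectrometer: grey and black student spectrometer, fixed: tripod foot, divided circle 180 mm across (top 88 mm up), round table 84 mm across (top 133 mm up), two level 34 mm tubes 170 mm up: the fixed collimator, its outer end facing the lamp, and the telescope on a swinging arm. Origin: on the vertical main axis at bench height; x along the collimator away from the axis, z up
- axis (a point): point on the vertical main axis at the height of the tube centre lines (170 mm up)
- slit (a point): centre of the outer (slit) end of the fixed collimator, 225 mm from the axis, 170 mm up; the lamp stands just beyond it
- eyepiece (a point): centre of the outer (eyepiece) end of the telescope, 234 mm from the axis, 170 mm up; in line, eyepiece, axis and slit lie on one straight line with the axis between
- telescope (a joint): angle of the telescope arm about the main axis, rad, positive counter-clockwise from above; 0 = in line with the collimator (telescope along minus x of the spectrometer). Starts between -1.1 and -0.35; turns from -1.4 to 1.0 with no catch at 0; friction holds it where it is left (0.25 N m: 1.7 N at 150 mm from the axis)
- barrel_left: left flank of the telescope barrel, seen from the eyepiece towards the axis. Origin: mid-flank surface, 132 mm from the axis, 17 mm left of the centre line, 170 mm up; x along the barrel to the axis, y out of the flank. Bare barrel 34 mm thick, 153 to 187 mm above the bench, 62 to 202 mm from the axis; on a 28 mm wide pillar 127 to 153 mm from the axis. Pushing here turns the joint positive
- barrel_right: right flank of the telescope barrel, the mirror image of barrel_left: 17 mm right of the centre line, minus y pointing out of it. Pushing here swings the joint negative
- lamp_supply: grey supply box with a pale top panel, 130 (x) x 170 (y) x 70 mm high, fixed to the bench. Origin: centre of its underside; x is the way in which the toggle is pushed to switch on, roughly away from the robot
- lamp_switch (a joint): steel bat toggle, 30 mm long, 6 to 9 mm thick, on the supply's top 30 mm to the y side of its middle; pivot 74 mm above the bench. 0 = off, leaning 0.3 rad to minus x of the box (to the robot); 0.6 = on, leaning 0.3 rad to plus x. Stays where left (0.04 N m: 1.5 to 3 N). A nut 15 mm across, 6 mm high round it; nothing else within 50 mm
- switch_tip (a point): tip of the toggle, 30 mm from its pivot (about 103 mm above the bench)
- grating: grating in an upright aluminium holder, 18 x 44 mm foot, 57 mm high, standing loose in the middle of the spectrometer's round table. Origin: centre of its underside. Not to be moved
- lamp: black spectral lamp housing (58 mm across, to 227 mm up) on a rod and a 110 mm round foot, standing loose about 280 mm from the axis in front of the slit. Origin: centre of its foot. Not to be moved
- prism: loose glass prism, 52 mm sides, 40 mm high; bystander
- swab_cup: clear cup of cotton swabs, 72 mm across, 92 mm high; bystander
- screwdriver: screwdriver, 170 mm, black handle; bystander
- wire_coil: coil of copper wire, 90 mm across, 12 mm high; bystander
- lens_jar: small white jar with black cap, 52 mm across, 60 mm high; bystander
- filter_box: flat wooden box, 60 x 90 x 30 mm; bystander
There are look-alikes about, which are no part of the job. Several things have the shape of the lamp_supply; the one meant has the colours described above.

How it is judged:
By the outcome, as a careful person would: the job done as asked, in the order asked, and still so for the second after the job is handed in, with the robot touching nothing.
It also fails if it takes over 53 s, if anything falls off the work surface, if the arm or the gripper's body presses on something with over 40 N, if the wrist force passes 120 N, or if a joint passes its speed limit or range.

## Working session

There is one attempt and no reset: what is moved stays moved. The work goes in short steps, Python scripts to look and compute and a tool call to move; the robot and the scene stay as the last step left them, time stands still between calls to the robot, and variables do not carry over. Pictures are saved under pics/ and viewed, at most 10 in all, crops included, and the job is handed in when it is done.

Besides the shell and the picture viewer there is one more tool, called after ">>>" as name(argument=value, ...), one argument or row to a line, values as JSON. apply_moves: Moves the arm, as the interface text tells. Its arguments: {"type":"object","properties":{"commands":{"type":"array"}},"required":["commands"]}

```bash
mkdir -p pics; cat > h.py <<'E'
from bench import *
import numpy as np, cv2
def cam(s):
    f=200/np.tan(np.radians(s["vertical_fov"])/2)
    K=np.array([[f,0,s["cx"]],[0,f,s["cy"]],[0,0,1.]])
    R=cv2.Rodrigues(np.array(s["rvec"],float))[0]; return K,R,np.array(s["tvec"],float).ravel()
def ray(c,p):
    K,R,t=c; return -R.T@t, R.T@np.linalg.inv(K)@np.array([p[0],p[1],1.])
def atz(c,p,z):
    o,d=ray(c,p); return o+d*(z-o[2])/d[2]
def proj(c,X):
    K,R,t=c; q=K@(R@np.array(X,float)+t); return q[:2]/q[2]
def tri(c1,p1,c2,p2):
    o1,d1=ray(c1,p1);o2,d2=ray(c2,p2)
    s=np.linalg.lstsq(np.c_[d1,-d2],o2-o1,rcond=None)[0]
    a=o1+d1*s[0];b=o2+d2*s[1];return (a+b)/2,np.linalg.norm(a-b)
E
python3 - <<'E'
from h import *
np.set_printoptions(precision=4,suppress=True)
Z={'axis':.17,'slit':.17,'eyepiece':.17,'spectrometer':0,'barrel_left':.17,'barrel_right':.17,'lamp_supply':0,'switch_tip':.103,'lamp':0,'grating':.133,'prism':0,'swab_cup':0,'lens_jar':0,'filter_box':0,'screwdriver':0,'wire_coil':0}
for n in ['top','scene']:
    s=snapshot(n); cv2.imwrite(f'pics/{n}0.png',s["pixels"][:,:,::-1]); c=cam(s); print(n,ray(c,(320,200))[0])
    for q,z in Z.items():
        for r in place_of(n,q)[:4]: print(n,q,round(r["score"],2),np.round(r["pixel"],1),atz(c,r["pixel"],z)[:2])
o=get_obs();print(o["time"],o["tool_pos"],o["ee_rot"],o["width"])
E
```

```text
top [ 0.3837 -0.0287  1.6771]
top axis 0.74 [302.7 204.2] [0.531  0.0141]
top slit 0.81 [360.2 167.6] [ 0.6467 -0.1785]
top eyepiece 0.78 [234.4 193. ] [0.5743 0.2366]
top spectrometer 0.81 [302.9 207.1] [0.537  0.0185]
top spectrometer 0.28 [360.6 168.4] [ 0.6733 -0.1967]
top barrel_left 0.21 [366.2 171.5] [ 0.6331 -0.1978]
top lamp_supply 0.88 [398.2 247.9] [ 0.3793 -0.3213]
top lamp_supply 0.58 [439.2 180.7] [ 0.6195 -0.4828]
top lamp 0.68 [367.4 170.6] [ 0.6645 -0.2213]
top grating 0.42 [305.7 207.2] [0.5242 0.0054]
top prism 0.51 [323.5 150. ] [ 0.7458 -0.0628]
top prism 0.3 [446.2 232.1] [ 0.431  -0.4979]
top swab_cup 0.56 [231.5 261.4] [0.3488 0.2797]
top swab_cup 0.3 [302.7 206. ] [0.541  0.0191]
top lens_jar 0.61 [445.7 229.1] [ 0.4419 -0.4967]
top filter_box 0.8 [274.  152.2] [0.7427 0.1194]
top filter_box 0.71 [395.2 249.4] [ 0.3742 -0.3102]
top screwdriver 0.69 [179.2 258.4] [0.3651 0.4671]
top screwdriver 0.55 [305.5 207.6] [0.5349 0.0091]
top screwdriver 0.3 [220.4 190.1] [0.6079 0.3173]
top wire_coil 0.6 [219.3 192.4] [0.5996 0.3214]
top wire_coil 0.5 [301.4 208. ] [0.
[... 653 characters left out ...]
.3806 -0.277 ]
scene switch_tip 0.4 [232.6 280.3] [ 0.6194 -0.4457]
scene lamp 0.83 [310.  274.2] [ 0.6698 -0.2318]
scene grating 0.7 [330.  184.8] [0.5206 0.0129]
scene grating 0.59 [234.4 208.2] [ 0.3983 -0.2842]
scene grating 0.36 [185.3 284.2] [ 0.5757 -0.5426]
scene prism 0.55 [369.8 260. ] [ 0.7602 -0.0661]
scene swab_cup 0.57 [339.3 173.2] [0.3358 0.2645]
scene lens_jar 0.79 [188.8 282.8] [ 0.4403 -0.4929]
scene filter_box 0.91 [404.4 228.3] [0.7499 0.1352]
scene screwdriver 0.44 [373.4 157.3] [0.3531 0.4778]
scene screwdriver 0.24 [234.5 210.2] [ 0.2345 -0.1971]
scene wire_coil 0.69 [400.1 191.1] [0.6062 0.3204]
1.7 [ 0.1844 -0.5182  0.2055] [3.1415 0.     0.3418] 0.09423860448437947
```

```bash
python3 - <<'E'
import cv2,numpy as np
t=cv2.imread('pics/top0.png');s=cv2.imread('pics/scene0.png')
a=cv2.resize(t[125:325,180:480],(800,533),interpolation=cv2.INTER_CUBIC);cv2.imwrite('pics/top0c.png',a)
b=cv2.resize(s[120:360,150:450],(750,600),interpolation=cv2.INTER_CUBIC);cv2.imwrite('pics/scene0c.png',b)
E
```

```text
(no output)
```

View pics/top0c.png

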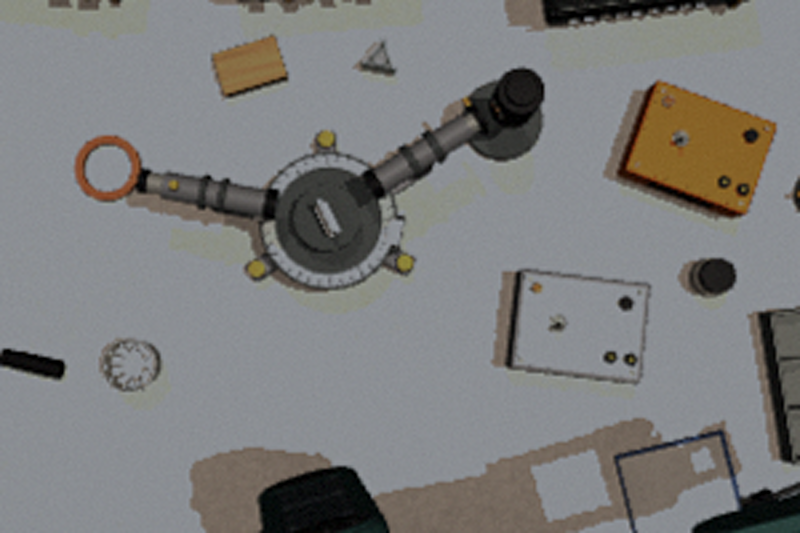

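View pics/scene0c.png

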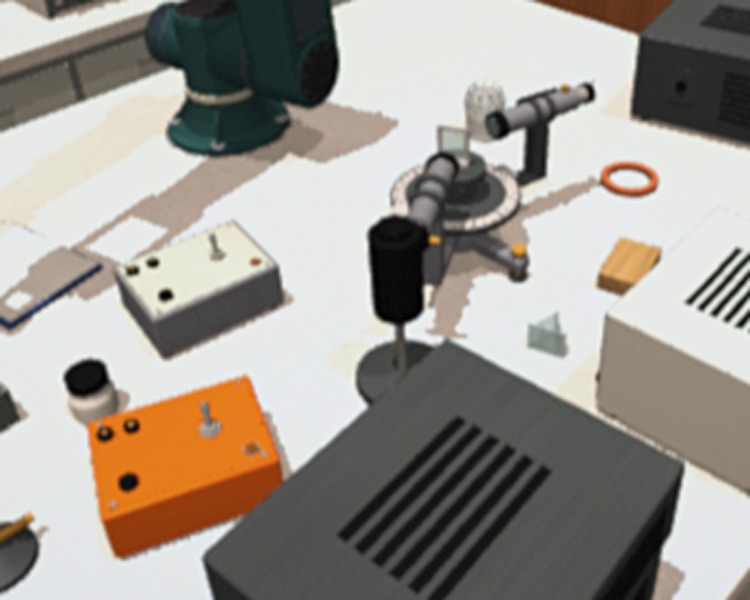

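Top view: two boxes have the supply's shape. One has a pale top and grey sides, at about (398,248). The other is orange, at about (439,181). The pale-topped grey one fits the description, so I'll use that and check it in an enlarged crop. The telescope points to the copper coil (eyepiece at 234,193) and the collimator to the lamp (360,168).

```bash
cat > fit.py <<'E'
from h import *
from scipy.optimize import least_squares
np.set_printoptions(precision=4,suppress=True)
def model(p):
    a=np.array([p[0],p[1],.17]); f=lambda t,r:a+r*np.array([np.cos(t),np.sin(t),0])
    return {'axis':a,'slit':f(p[2],.225),'eyepiece':f(p[2]+np.pi+p[3],.234),'spectrometer':a*[1,1,0]}
def fit(obs):  # obs: (cam,name,pixel)
    r=least_squares(lambda p:np.concatenate([proj(c,model(p)[n])-q for c,n,q in obs]),[.526,.0125,-1.0,-.7],loss='soft_l1')
    return r.x,r.fun.reshape(-1,2)
E
python3 - <<'E'
from fit import *
ct=cam(snapshot('top'));S=snapshot('scene');cs=cam(S)
obs=[(ct,'axis',(302.7,204.2)),(ct,'slit',(360.2,167.6)),(ct,'eyepiece',(234.4,193)),(ct,'spectrometer',(302.9,207.1)),
(cs,'axis',(331.5,174.3)),(cs,'slit',(317,217.4)),(cs,'eyepiece',(384.6,157.3)),(cs,'spectrometer',(332.1,216.6))]
p,r=fit(obs);print(p,r.tolist())
C=[(523,270),(650,285),(638,382),(513,368)]
W=np.array([atz(ct,((u+.5)/2.6667+179.5,(v+.5)/2.6667+124.5),.07)[:2] for u,v in C]);print(W, W.mean(0))
e=W[[0]]-W[[3]],W[1]-W[2];print([np.arctan2(*v.ravel()[::-1]) for v in e],np.linalg.norm(W[0]-W[1]),np.linalg.norm(W[0]-W[3]))
T=cv2.imread('pics/top0.png')
a=cv2.resize(T[220:275,365:430],None,fx=6,fy=6,interpolation=cv2.INTER_CUBIC)
b=cv2.resize(S["pixels"][205:265,190:270,::-1],None,fx=5,fy=5,interpolation=cv2.INTER_CUBIC)
o=np.zeros((330,800,3),np.uint8);o[:330,:390]=a;o[:300,400:800]=b;cv2.imwrite('pics/sw.png',o)
E
```

```text
[ 0.5299  0.0128 -1.0105 -0.7537] [[0.4218932831329312, 0.31455203883206195], [-0.22708630077283942, -0.841847540726576], [-1.7762410070922385, -0.12783700624603966], [1.6282214843678844, 1.8937628213259927], [0.43495003832777, 1.8949090487552667], [-0.559995927988723, -0.9086936420002303], [0.41982230272571996, -0.7884362841425627], [0.12417578397548823, 1.1762650281123115]]
[[ 0.4576 -0.2348]
 [ 0.4332 -0.3993]
 [ 0.3087 -0.3773]
 [ 0.3315 -0.2166]] [ 0.3828 -0.307 ]
[np.float64(-0.14313669394372408), np.float64(-0.1746609480853457)] 0.16630010366241743 0.12744043678032815
```

View pics/sw.png

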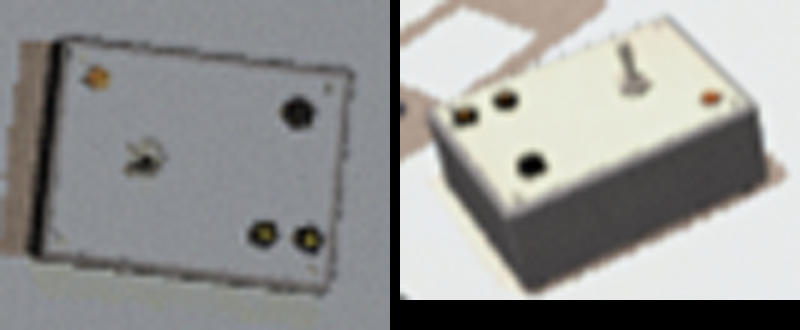

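The crop confirms it: pale panel, dark grey sides, toggle with its nut at about (389.6,245.4) in the top view. Next I move to a pre-push pose on the robot's side of the toggle.

>>> apply_moves(
  commands=[
    [0,0,-0.1,0.03,0.045,0,0],
    [0,0,-0.2,0.055,0.085,0,0],
    [0,0,-0.3,0.08,0.125,-0.01,0],
    [0,0,-0.4,0.105,0.165,-0.02,0],
    [0,0,-0.49,0.13,0.205,-0.03,0],
  ],
)

```text
time: 2.3
tool_pos: [0.3151, -0.3116, 0.1755]
ee_rot: [3.141, -0.001, -0.153]
wrist_force: [-0.1, 0.2, -0.4]
width: 0.0573
finger_force: 0.0
```

```bash
python3 - <<'E'
from fit import *
ct=cam(snapshot('top'));cs=cam(snapshot('scene'))
nt=(389.6,245.4);ns=(236.3,221.6);ts=(234.6,214.2)
print(tri(ct,nt,cs,ns),atz(ct,nt,.074),atz(cs,ns,.073),atz(cs,ts,.1027))
o=get_obs();print(o["time"],o["tool_pos"],o["ee_rot"],o["width"],o["wrist_force"])
w=snapshot('wrist');cv2.imwrite('pics/w1.png',w["pixels"][:,:,::-1]);cw=cam(w);print(proj(cw,[.387,-.277,.074]),[(r["score"],r["pixel"]) for r in place_of('wrist','switch_tip')])
E
```

```text
(array([ 0.3883, -0.28  ,  0.0739]), np.float64(0.002093637116204474)) [ 0.3889 -0.2791  0.074 ] [ 0.3865 -0.2802  0.073 ] [ 0.3866 -0.2811  0.1027]
2.4 [ 0.3161 -0.3083  0.1743] [-3.1383  0.0005 -0.1419] 0.04928534245504128 [-0.1245 -0.1187  0.8965]
[270.4341 116.8118] [(0.56, [267.0, 130.6])]
```

View pics/w1.png

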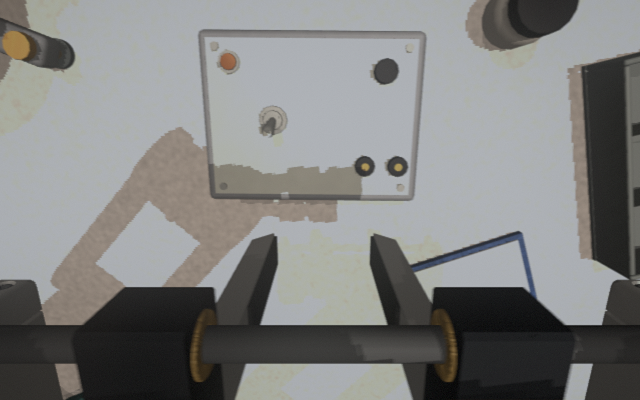

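>>> apply_moves(
  commands=[
    [0,0,0,0.033,0.04,0,0],
    [0,0,0,0.033,0.04,-0.03,0],
    [0,0,0,0.033,0.04,-0.06,0],
    [0,0,0,0.033,0.04,-0.084,0],
    [0,0,0,0.033,0.04,-0.084,0],
  ],
)

```text
time: 3.0
tool_pos: [0.3449, -0.2729, 0.0882]
ee_rot: [-3.138, 0.006, -0.15]
wrist_force: [-0.3, 0.0, -0.2]
width: 0.002
finger_force: 0.0
```

>>> apply_moves(
  commands=[
    [0,0,0,0.008,-0.001,0,0],
    [0,0,0,0.014,-0.002,0,0],
    [0,0,0,0.018,-0.0027,0,0],
    [0,0,0,0.022,-0.0033,0,0],
    [0,0,0,0.026,-0.004,0,0],
  ],
)

```text
time: 3.5
tool_pos: [0.3737, -0.2776, 0.0923]
ee_rot: [3.141, -0.0, -0.148]
wrist_force: [-1.6, -0.3, 2.1]
width: 0.0003
finger_force: 1.1
```

>>> apply_moves(
  commands=[
    [0,0,0,0.001,0,0,0],
    [0,0,0,0.003,-0.0005,0,0],
    [0,0,0,0.004,-0.0006,0,0],
    [0,0,0,0.005,-0.0008,0,0],
    [0,0,0,0.006,-0.001,0,0],
  ],
)

```text
time: 4.0
tool_pos: [0.3792, -0.278, 0.0914]
ee_rot: [-3.141, 0.0, -0.148]
wrist_force: [-3.0, 1.6, 2.7]
width: 0.0007
finger_force: 2.0
```

>>> apply_moves(
  commands=[
    [0,0,0,0.0005,0,0,0],
    [0,0,0,0.001,0,0,0],
    [0,0,0,0.0015,0,0,0],
    [0,0,0,0.002,0,0,0],
    [0,0,0,0.0025,0,0,0],
  ],
)

```text
time: 4.5
tool_pos: [0.3798, -0.278, 0.0914]
ee_rot: [3.141, 0.005, -0.148]
wrist_force: [-8.4, 1.5, 6.2]
width: 0.0004
finger_force: 4.7
```

```bash
python3 - <<'E'
from fit import *
for n in ('scene','wrist'):
    s=snapshot(n)
    if n=='scene': a=cv2.resize(s["pixels"][195:250,200:275,::-1],None,fx=7,fy=7,interpolation=cv2.INTER_CUBIC)
    print(n,[(r["score"],r["pixel"]) for r in place_of(n,'switch_tip')])
cv2.imwrite('pics/s2.png',a)
c=cam(snapshot('scene'));x=np.array([.989,-.149,0]);P=np.array([.387,-.279,.074])
for l in(-.3,0,.3):print(l,proj(c,P+.03*(np.sin(l)*x+np.cos(l)*np.array([0,0,1]))))
print(get_obs()["wrist_force"])
E
```

```text
scene [(0.46, [234.7, 279.5]), (0.28, [403.3, 229.0])]
wrist [(0.52, [323.1, 226.8])]
-0.3 [233.9934 212.6803]
0 [235.1721 213.6323]
0.3 [236.4975 215.2876]
[-7.7301  1.3811  4.8218]
```

View pics/s2.png

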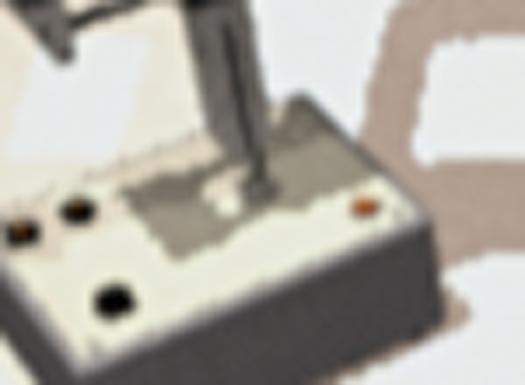

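The finger hides the toggle. The force rose from 3 to 8 N with almost no motion, so the toggle is at its stop. I'll press slightly more, back off and lift.

>>> apply_moves(
  commands=[
    [0,0,0,0.001,0,0,0],
    [0,0,0,0.002,0,0,0],
    [0,0,0,0.002,0,0,0],
    [0,0,0,-0.01,0.001,0,0],
    [0,0,0,-0.03,0.004,0.0,0],
  ],
)

```text
time: 5.25
tool_pos: [0.3528, -0.2745, 0.0914]
ee_rot: [3.141, -0.003, -0.147]
wrist_force: [-0.0, -0.5, 0.1]
width: 0.0006
finger_force: 0.0
```

>>> apply_moves(
  commands=[
    [0,0,0,0,0,0.05,0],
    [0,0,0,0,0.0,0.1,0],
    [0,0,0,0,0.03,0.14,0],
    [0,0,0,0.02,0.065,0.18,0],
    [0,0,0,0.04,0.1,0.21,0],
  ],
)

```text
time: 5.75
tool_pos: [0.3901, -0.1785, 0.2998]
ee_rot: [3.141, -0.006, -0.15]
wrist_force: [-0.1, -0.2, 0.1]
width: 0.0004
finger_force: 0.0
```

```bash
python3 - <<'E'
from fit import *
s=snapshot('scene');t=snapshot('top');w=snapshot('wrist')
print([(r["score"],r["pixel"]) for r in place_of('scene','switch_tip')])
f=lambda s,a,b,c,d:cv2.resize(s["pixels"][a:b,c:d,::-1],(390,290),interpolation=cv2.INTER_CUBIC)
o=np.zeros((590,800,3),np.uint8);o[:290,:390]=f(s,205,245,210,264);o[:290,400:790]=f(t,220,275,365,439)
o[300:590,:390]=f(t,140,230,215,336);o[300:590,400:790]=cv2.resize(w["pixels"][:,:,::-1],(390,290))
cv2.imwrite('pics/c3.png',o);print(get_obs()["time"],get_obs()["tool_pos"])
E
```

```text
[(0.4, [232.6, 280.8])]
5.95 [ 0.3899 -0.1788  0.2976]
```

View pics/c3.png

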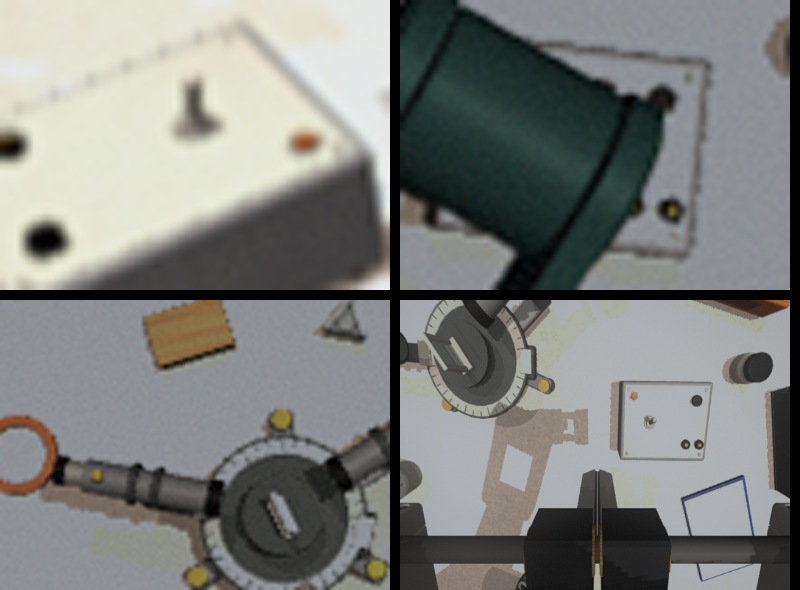

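The toggle is on: its tip is at about (236.7,216) in the scene view, and the prediction for "on" was (236.5,215.3). The telescope has not moved. Next I go over to the far side of the telescope.

>>> apply_moves(
  commands=[
    [0,0,0,0.027,0.04,0,0],
    [0,0,0,0.054,0.08,0,0],
    [0,0,0,0.08,0.12,0,0],
    [0,0,0,0.106,0.16,0,0],
    [0,0,-0.02,0.132,0.2,0,0],
  ],
)

```text
time: 6.45
tool_pos: [0.5215, 0.0211, 0.2945]
ee_rot: [3.141, 0.003, -0.171]
wrist_force: [1.1, -1.4, -0.0]
width: 0.0001
finger_force: 0.0
```

>>> apply_moves(
  commands=[
    [0,0,0,0.026,0.04,0,0],
    [0,0,-0.01,0.052,0.08,0,0],
    [0,0,-0.02,0.078,0.12,0,0],
    [0,0,-0.03,0.1,0.152,0,0],
    [0,0,-0.03,0.1,0.152,-0.01,0],
  ],
)

```text
time: 6.95
tool_pos: [0.6232, 0.1751, 0.2823]
ee_rot: [3.141, 0.004, -0.195]
wrist_force: [0.4, -1.0, 0.0]
width: 0.0005
finger_force: 0.0
```

```bash
python3 - <<'E'
from fit import *
o=get_obs();print(o["time"],o["tool_pos"],o["ee_rot"],o["wrist_force"])
t=snapshot('top');w=snapshot('wrist');cw=cam(w)
for q in('eyepiece','axis','barrel_left'):print(q,[(r["score"],r["pixel"],atz(cw,r["pixel"],.17)) for r in place_of('wrist',q)])
m=model([.5299,.0128,-1.0105,-.7537]);print({k:proj(cw,v) for k,v in m.items()})
cv2.imwrite('pics/w4.png',w["pixels"][:,:,::-1])
E
```

```text
6.95 [0.6232 0.1751 0.2823] [ 3.1412  0.0043 -0.1955] [ 0.3691 -1.0006  0.0057]
eyepiece [(0.96, [254.3, 259.7], array([0.5763, 0.2438, 0.17  ]))]
axis [(0.85, [515.5, 264.7], array([0.5258, 0.0176, 0.17  ])), (0.3, [253.8, 258.8], array([0.5772, 0.244 , 0.17  ]))]
barrel_left []
{'axis': array([520.6735, 259.5989]), 'slit': array([762.0085,  74.7613]), 'eyepiece': array([256.157 , 260.8366]), 'spectrometer': array([452.6174, 206.0925])}
```

View pics/w4.png

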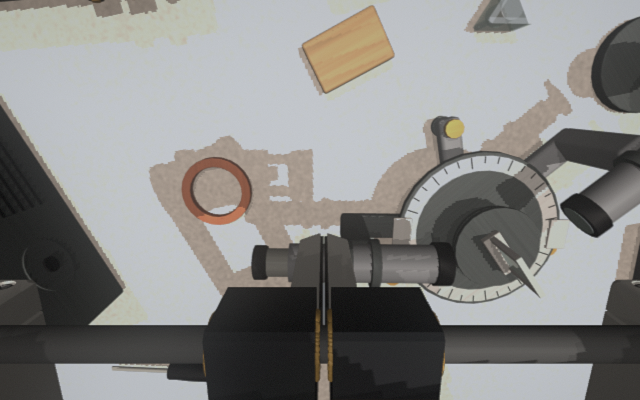

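The wrist view shows the barrel level at row 262, with the eyepiece at 254 and the rings at 375. The finger, at column 323, will meet bare barrel. I descend on the far side.

>>> apply_moves(
  commands=[
    [0,0,0,0,0,-0.04,0],
    [0,0,0,0,0,-0.08,0],
    [0,0,0,0,0,-0.121,0],
    [0,0,0,-0.005,0.001,-0.121,0],
    [0,0,0,-0.015,0.003,-0.121,0],
  ],
)

```text
time: 7.7
tool_pos: [0.6057, 0.1747, 0.167]
ee_rot: [3.141, 0.0, -0.2]
wrist_force: [-0.6, -0.1, 0.9]
width: 0.0003
finger_force: 0.0
```

>>> apply_moves(
  commands=[
    [0,0,0,-0.005,0.001,0,0],
    [0,0,0,-0.009,0.0018,0,0],
    [0,0,0,-0.013,0.0025,0,0],
    [0,0,0,-0.017,0.0033,0,0],
    [0,0,0,-0.02,0.004,0,0],
  ],
)

```text
time: 8.2
tool_pos: [0.5867, 0.1802, 0.1673]
ee_rot: [-3.141, -0.003, -0.198]
wrist_force: [1.9, 0.8, 0.5]
width: 0.0007
finger_force: 0.9
```

Contact at 1.9 N, with the geometry agreeing (t ≈ 78.7°). I'll work out arc increments for the push.

```bash
python3 - <<'E'
import numpy as np
P=lambda a:.1767*np.array([np.cos(np.radians(a)),np.sin(np.radians(a))])
for a0 in (70.6,80.6,90.6,100.6):
    print(a0,[[round(float(v),4) for v in P(a0+2*k)-P(a0)] for k in range(1,6)])
E
```

```text
70.6 [[-0.0059, 0.0019], [-0.0118, 0.0037], [-0.0177, 0.0052], [-0.0238, 0.0065], [-0.0298, 0.0077]]
80.6 [[-0.0061, 0.0009], [-0.0122, 0.0016], [-0.0184, 0.0021], [-0.0245, 0.0023], [-0.0307, 0.0024]]
90.6 [[-0.0062, -0.0002], [-0.0123, -0.0006], [-0.0185, -0.0012], [-0.0246, -0.002], [-0.0307, -0.003]]
100.6 [[-0.006, -0.0012], [-0.012, -0.0027], [-0.018, -0.0043], [-0.0239, -0.0062], [-0.0297, -0.0083]]
```

>>> apply_moves(
  commands=[
    [0,0,0.035,-0.0059,0.0019,-0.002,0],
    [0,0,0.07,-0.0118,0.0037,-0.004,0],
    [0,0,0.105,-0.0177,0.0052,-0.005,0],
    [0,0,0.14,-0.0238,0.0065,-0.005,0],
    [0,0,0.175,-0.0298,0.0077,-0.005,0],
  ],
)

```text
time: 8.7
tool_pos: [0.556, 0.1878, 0.161]
ee_rot: [3.141, -0.0, -0.02]
wrist_force: [1.1, -0.2, -0.1]
width: 0.0004
finger_force: 0.8
```

>>> apply_moves(
  commands=[
    [0,0,0.035,-0.0061,0.0009,0,0],
    [0,0,0.07,-0.0122,0.0016,0,0],
    [0,0,0.105,-0.0184,0.0021,0,0],
    [0,0,0.14,-0.0245,0.0023,0,0],
    [0,0,0.175,-0.0307,0.0024,0,0],
  ],
)

```text
time: 9.2
tool_pos: [0.5253, 0.1901, 0.1609]
ee_rot: [3.141, -0.0, 0.155]
wrist_force: [1.6, -1.1, 0.1]
width: 0.0003
finger_force: 0.8
```

>>> apply_moves(
  commands=[
    [0,0,0.035,-0.0062,-0.0002,0,0],
    [0,0,0.07,-0.0123,-0.0006,0,0],
    [0,0,0.105,-0.0185,-0.0012,0,0],
    [0,0,0.14,-0.0246,-0.002,0,0],
    [0,0,0.175,-0.0307,-0.003,0,0],
  ],
)

```text
time: 9.7
tool_pos: [0.4946, 0.1871, 0.1609]
ee_rot: [3.141, -0.0, 0.33]
wrist_force: [1.0, -0.2, 0.2]
width: 0.0007
finger_force: 0.8
```

>>> apply_moves(
  commands=[
    [0,0,0.035,-0.006,-0.0012,0,0],
    [0,0,0.07,-0.012,-0.0027,0,0],
    [0,0,0.105,-0.018,-0.0043,0,0],
    [0,0,0.14,-0.0239,-0.0062,0,0],
    [0,0,0.14,-0.0239,-0.0062,0,0],
  ],
)

```text
time: 10.2
tool_pos: [0.4699, 0.1808, 0.1609]
ee_rot: [-3.141, 0.001, 0.468]
wrist_force: [0.1, -0.3, 0.4]
width: 0.0007
finger_force: 0.0
```

The telescope should be about 5° short. I lift off and look straight down with the wrist camera. Both tubes are at the same height, so collinearity shows directly as a straight line.

>>> apply_moves(
  commands=[
    [0,0,0,0.017,0.01,0,0],
    [0,0,0,0.03,0.018,0.03,0],
    [0,0,0,0.03,0.018,0.075,0],
    [0,0,0,0.03,0.018,0.12,0],
    [0,0,0.03,0.02,-0.015,0.155,0],
  ],
)

```text
time: 10.7
tool_pos: [0.4914, 0.1681, 0.3176]
ee_rot: [-3.14, -0.001, 0.502]
wrist_force: [0.1, -0.4, 0.2]
width: 0.0003
finger_force: 0.0
```

>>> apply_moves(
  commands=[
    [0,0,0.03,-0.01,-0.04,0.025,0],
    [0,0,0.06,-0.02,-0.08,0.05,0],
    [0,0,0.06,-0.025,-0.12,0.07,0],
    [0,0,0.06,-0.03,-0.16,0.085,0],
    [0,0,0.06,-0.03,-0.19,0.085,0],
  ],
)

```text
time: 11.2
tool_pos: [0.4606, -0.0258, 0.4041]
ee_rot: [3.138, -0.003, 0.556]
wrist_force: [0.4, 0.1, -0.6]
width: 0.0004
finger_force: 0.0
```

>>> apply_moves(
  commands=[
    [0,0,0,0,0,0,0],
    [0,0,0,0,0,0,0],
    [0,0,0,0,0,0,0],
    [0,0,0,0,0,0,0],
    [0,0,0,0,0,0,0],
  ],
)

```text
time: 11.7
tool_pos: [0.461, -0.0231, 0.401]
ee_rot: [-3.141, 0.0, 0.559]
wrist_force: [-1.2, -0.3, 0.9]
width: 0.0004
finger_force: 0.0
```

```bash
python3 - <<'E'
from fit import *
o=get_obs();print(o["time"],o["tool_pos"],o["ee_rot"])
for n in('wrist','top'):
    s=snapshot(n);c=cam(s)
    for q in('eyepiece','axis','slit'):print(n,q,[(r["score"],r["pixel"],atz(c,r["pixel"],.17)) for r in place_of(n,q)[:2]])
    cv2.imwrite(f'pics/{n}5.png',s["pixels"][:,:,::-1])
    if n=='wrist': np.savez('w5.npz',K=c[0],R=c[1],t=c[2])
E
```

```text
11.7 [ 0.461  -0.0231  0.401 ] [-3.1411  0.0003  0.5587]
wrist eyepiece [(0.66, [112.1, 88.2], array([0.4161, 0.2245, 0.17  ]))]
wrist axis [(0.82, [324.2, 106.2], array([0.5238, 0.0165, 0.17  ]))]
wrist slit [(0.63, [525.0, 105.9], array([ 0.6427, -0.173 ,  0.17  ]))]
top eyepiece [(0.8, [241.6, 238.1], array([0.4264, 0.215 , 0.17  ]))]
top axis []
top slit [(0.78, [364.0, 168.1], array([ 0.6447, -0.1909,  0.17  ]))]
```

View pics/wrist5.png

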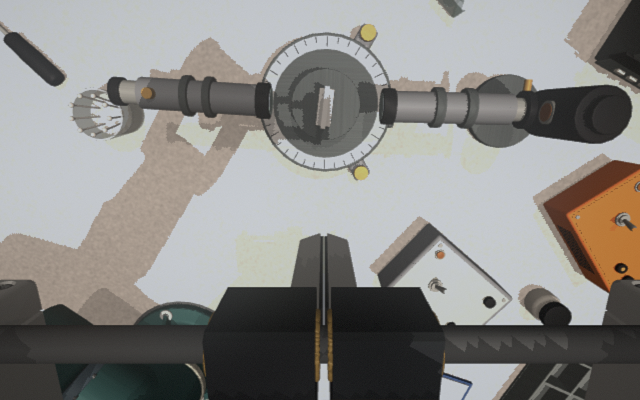

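The wrist view shows the collimator level, with its centre line near row 107 over columns 380–525. The telescope still slopes, from row 101 at column 262 to row 91 at column 117. The lamp, grating and cup stand as they were. Next I measure the two centre lines from their edges.

```bash
cat > lines.py <<'E'
from fit import *
def edges(g,x,guess,w=6):
    d=cv2.GaussianBlur(g,(0,0),1.0)[:,x]; gr=np.abs(np.gradient(d)); out=[]
    for y0 in guess:
        y=int(round(y0));k=np.arange(y-w,y+w+1);i=k[np.argmax(gr[k])]
        a,b,c=gr[i-1],gr[i],gr[i+1];out.append(i+.5*(a-c)/(a-2*b+c+1e-9))
    return out
def centre(g,c,segs):
    P=[];W=[]
    for x0,x1,(t0,t1),(b0,b1) in segs:
        for x in range(x0,x1+1):
            f=(x-x0)/(x1-x0);a,b=edges(g,x,(t0+f*(t1-t0),b0+f*(b1-b0)))
            P.append((x,(a+b)/2));W.append(b-a)
    P=np.array(P);W=np.array(W);X=np.array([atz(c,p,.17)[:2] for p in P]);ok=np.ones(len(P),bool)
    for _ in range(6):
        m=X[ok].mean(0);v=np.linalg.svd(X[ok]-m)[2][0];n=np.array([-v[1],v[0]]);r=(X-m)@n;ok=np.abs(r)<max(2*np.std(r[ok]),4e-4)
    return m,v,np.std(r[ok]),ok.sum(),len(ok),P[ok][[0,-1]],np.median(W)
def report(g,c,ts,cs):
    a=centre(g,c,ts);b=centre(g,c,cs);print(a);print(b)
    va=a[1]*np.sign(a[1][1]);vb=b[1]*-np.sign(b[1][1])
    al=np.arctan2(va[1],va[0]);be=np.arctan2(vb[1],vb[0])
    print('tele',al,'coll',be,'joint',al-be-np.pi)
    X=np.linalg.solve(np.c_[va,-vb],b[0]-a[0]) if abs(np.sin(al-be))>.02 else None
    if X is not None:print('axis',a[0]+X[0]*va)
    print('colli line offset to axis est',np.cross(vb,np.array([.527,.014])-b[0]),'tele',np.cross(va,np.array([.527,.014])-a[0]))
E
python3 - <<'E' 2>/dev/null
from lines import *
d=np.load('w5.npz');c=(d['K'],d['R'],d['t']);g=cv2.imread('pics/wrist5.png',0).astype(float)
report(g,c,[(155,176,(79,80),(109,112)),(220,250,(82,84),(114,116))],[(400,430,(92,92),(124,123)),(450,465,(93,93),(123,122))])
E
```

```text
(array([0.4632, 0.1327]), array([ 0.4753, -0.8798]), np.float64(3.478858060209208e-05), np.int64(53), 53, array([[155.    ,  93.1075],
       [250.    ,  99.4742]]), np.float64(32.06392300064884))
(array([ 0.5827, -0.0788]), array([ 0.5069, -0.862 ]), np.float64(0.0001244181579456909), np.int64(37), 47, array([[400.    , 106.2066],
       [465.    , 107.8833]]), np.float64(32.037104315291515))
tele 2.0661329837365154 coll -1.0392154988431497 joint -0.03624417101012778
axis [0.5192 0.0291]
colli line offset to axis est -0.0009328251095736609 tele 0.0003157941149250429
```

```bash
python3 - <<'E'
from lines import *
d=np.load('w5.npz');c=(d['K'],d['R'],d['t']);g=cv2.imread('pics/wrist5.png',0).astype(float)
for x in list(range(382,396,3))+list(range(399,434,3))+list(range(436,447,3))+list(range(448,466,3)): print(x,np.round(edges(g,x,(91,123),5),2),end='; ')
print()
for x in list(range(257,270,3)): print(x,np.round(edges(g,x,(83,118),5),2),end='; ')
im=cv2.imread('pics/wrist5.png')[70:140,370:530];cv2.imwrite('pics/w5c.png',cv2.resize(im,None,fx=5,fy=5,interpolation=cv2.INTER_CUBIC))
E
```

```text
382 [ 88.68 123.68]; 385 [ 87.83 123.84]; 388 [ 87.74 127.45]; 391 [ 87.62 127.07]; 394 [ 88.08 122.1 ]; 399 [ 90.28 122.12]; 402 [ 90.32 122.19]; 405 [ 90.26 122.33]; 408 [ 90.3  122.32]; 411 [ 90.37 122.32]; 414 [ 90.37 122.41]; 417 [ 90.51 122.45]; 420 [ 90.69 122.44]; 423 [ 90.6 122.6]; 426 [ 90.73 123.14]; 429 [ 90.73 126.61]; 432 [ 87.78 127.16]; 436 [ 86.55 127.28]; 439 [ 86.53 126.75]; 442 [ 86.83 123.6 ]; 445 [ 90.91 123.25]; 448 [ 91.54 123.32]; 451 [ 91.57 123.31]; 454 [ 91.55 123.42]; 457 [ 91.47 126.13]; 460 [ 90.44 127.57]; 463 [ 88.43 128.02]; 
257 [ 82.67 117.3 ]; 260 [ 81.84 118.13]; 263 [ 82.18 118.11]; 266 [ 82.11 118.32]; 269 [ 82.03 118.29];
```

View pics/w5c.png

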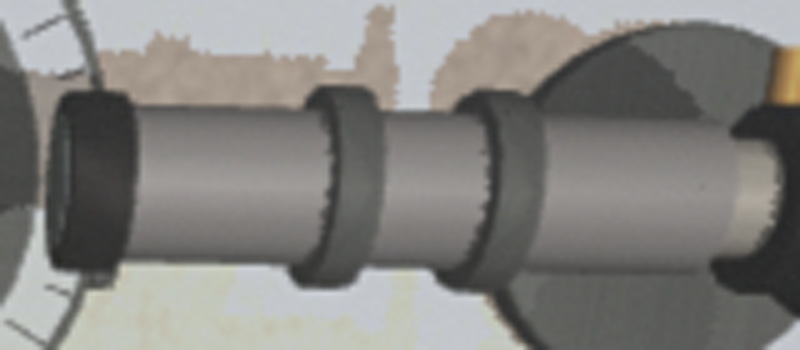

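```bash
python3 - <<'E' 2>/dev/null
from lines import *
d=np.load('w5.npz');c=(d['K'],d['R'],d['t']);g=cv2.imread('pics/wrist5.png',0).astype(float)
T=[(155,176,(79,80),(109,112)),(220,250,(82,84),(114,116))]
for x in range(482,513,4): print(x,np.round(edges(g,x,(93,124),3),2),end='; ')
print()
report(g,c,T,[(399,424,(90,91),(122,123)),(446,454,(91.5,91.5),(123,123))])
report(g,c,T,[(399,424,(90,91),(122,123)),(446,454,(91.5,91.5),(123,123)),(483,510,(93,93),(124,124))])
E
```

```text
482 [ 93.74 121.26]; 486 [ 93.79 121.54]; 490 [ 93.93 121.54]; 494 [ 93.98 121.56]; 498 [ 94.12 121.63]; 502 [ 94.19 121.7 ]; 506 [ 94.23 121.77]; 510 [ 95.34 121.11]; 
(array([0.4632, 0.1327]), array([ 0.4753, -0.8798]), np.float64(3.478858060209208e-05), np.int64(53), 53, array([[155.    ,  93.1075],
       [250.    ,  99.4742]]), np.float64(32.06392300064884))
(array([ 0.5808, -0.0756]), array([ 0.5094, -0.8605]), np.float64(7.409185870143807e-05), np.int64(35), 35, array([[399.    , 106.2   ],
       [454.    , 107.4852]]), np.float64(31.93930666022014))
tele 2.0661329837365154 coll -1.0362631700531406 joint -0.03919649980013684
axis [0.5232 0.0216]
colli line offset to axis est -0.0006482531575182221 tele 0.0003157941149250429
(array([0.4632, 0.1327]), array([ 0.4753, -0.8798]), np.float64(3.478858060209208e-05), np.int64(53), 53, array([[155.    ,  93.1075],
       [250.    ,  99.4742]]), np.float64(32.06392300064884))
(array([ 0.6001, -0.1075]), array([ 0.5166, -0.8562]), np.float64(0.00014796643024892473), np.int64(63), 63, array([[399.    , 106.2   ],
       [510.    , 108.2246]]), np.float64(31.742739591695155))
tele 2.0661329837365154 coll -1.0279648220046926 joint -0.04749484784858504
axis [0.5322 0.005 ]
colli line offset to axis est 0.00017660876128894332 tele 0.0003157941149250429
```

Joint is about -0.042 rad: the telescope line lies at 2.066 rad, and in line is about 2.108. It coasted a little on the faster push, so the last part goes slowly.

>>> apply_moves(
  commands=[
    [0,0,0,0.007,0.045,0,0],
    [0,0,0,0.014,0.09,0,0],
    [0,0,-0.02,0.02,0.135,0,0],
    [0,0,-0.04,0.027,0.18,0,0],
    [0,0,-0.04,0.0315,0.2174,0,0],
  ],
)

```text
time: 12.6
tool_pos: [0.4925, 0.1955, 0.401]
ee_rot: [-3.141, 0.0, 0.517]
wrist_force: [0.6, -0.2, 0.1]
width: 0.0006
finger_force: 0.0
```

>>> apply_moves(
  commands=[
    [0,0,0,0.002,0.001,-0.045,0],
    [0,0,0,0.002,0.001,-0.09,0],
    [0,0,0,0.002,0.001,-0.135,0],
    [0,0,0,0.002,0.001,-0.18,0],
    [0,0,0,0.002,0.001,-0.225,0],
  ],
)

```text
time: 13.1
tool_pos: [0.4943, 0.1943, 0.1745]
ee_rot: [3.141, -0.0, 0.517]
wrist_force: [0.4, -0.2, -0.1]
width: 0.0005
finger_force: 0.0
```

>>> apply_moves(
  commands=[
    [0,0,0,0,0,-0.015,0],
    [0,0,0,-0.005,-0.003,-0.015,0],
    [0,0,0,-0.011,-0.006,-0.015,0],
    [0,0,0,-0.017,-0.009,-0.015,0],
    [0,0,0,-0.021,-0.011,-0.015,0],
  ],
)

```text
time: 13.6
tool_pos: [0.4743, 0.1834, 0.1642]
ee_rot: [3.14, -0.005, 0.517]
wrist_force: [-0.4, 0.2, 0.7]
width: 0.0005
finger_force: 0.0
```

>>> apply_moves(
  commands=[
    [0,0,0,-0.002,-0.001,0,0],
    [0,0,0.0,-0.004,-0.002,0,0],
    [0,0,0.005,-0.0055,-0.003,0,0],
    [0,0,0.01,-0.0065,-0.0035,0,0],
    [0,0,0.01,-0.0075,-0.004,0,0],
  ],
)

```text
time: 14.1
tool_pos: [0.4664, 0.1796, 0.1616]
ee_rot: [3.142, -0.001, 0.527]
wrist_force: [0.8, 1.3, 0.5]
width: 0.0002
finger_force: 0.7
```

>>> apply_moves(
  commands=[
    [0,0,0,-0.001,-0.0005,0,0],
    [0,0,0.005,-0.002,-0.001,0,0],
    [0,0,0.01,-0.003,-0.0014,0,0],
    [0,0,0.01,-0.004,-0.0018,0,0],
    [0,0,0.01,-0.005,-0.0022,0,0],
  ],
)

```text
time: 14.6
tool_pos: [0.4611, 0.177, 0.1613]
ee_rot: [3.141, -0.0, 0.537]
wrist_force: [1.6, 0.4, 1.0]
width: 0.0006
finger_force: 0.8
```

>>> apply_moves(
  commands=[
    [0,0,0,-0.0007,-0.0004,0,0],
    [0,0,0,-0.001,-0.0005,0,0],
    [0,0,0,-0.001,-0.0005,0,0],
    [0,0,0,-0.001,-0.0005,0,0],
    [0,0,0,-0.001,-0.0005,0,0],
  ],
)

```text
time: 15.1
tool_pos: [0.4599, 0.1765, 0.1612]
ee_rot: [3.141, 0.0, 0.537]
wrist_force: [1.4, 0.9, 0.2]
width: 0.0005
finger_force: 0.5
```

Now back off, rise and measure again from the same viewpoint.

>>> apply_moves(
  commands=[
    [0,0,0,0.01,0.006,0,0],
    [0,0,0,0.032,0.019,0,0],
    [0,0,0,0.032,0.019,0.045,0],
    [0,0,0,0.032,0.019,0.09,0],
    [0,0,0,0.032,0.019,0.135,0],
  ],
)

```text
time: 15.6
tool_pos: [0.492, 0.1958, 0.2966]
ee_rot: [-3.141, 0.003, 0.537]
wrist_force: [0.2, -0.3, -0.0]
width: 0.0003
finger_force: 0.0
```

>>> apply_moves(
  commands=[
    [0,0,0,-0.006,-0.04,0.025,0],
    [0,0,0,-0.012,-0.08,0.05,0],
    [0,0,0.02,-0.018,-0.125,0.07,0],
    [0,0,0.02,-0.024,-0.165,0.09,0],
    [0,0,0.02,-0.03,-0.21,0.105,0],
  ],
)

```text
time: 16.1
tool_pos: [0.462, -0.0155, 0.4024]
ee_rot: [3.141, -0.001, 0.558]
wrist_force: [1.1, -0.0, -0.6]
width: 0.0002
finger_force: 0.0
```

>>> apply_moves(
  commands=[
    [0,0,0,0,0,0,0],
    [0,0,0,0,0,0,0],
    [0,0,0,0,0,0,0],
    [0,0,0,0,0,0,0],
    [0,0,0,0,0,0,0],
  ],
)

```text
time: 16.6
tool_pos: [0.4621, -0.0132, 0.4005]
ee_rot: [-3.141, 0.001, 0.559]
wrist_force: [-0.3, 0.7, 0.3]
width: 0.0007
finger_force: 0.0
```

```bash
python3 - <<'E' 2>/dev/null
from lines import *
o=get_obs();print(o["time"],o["tool_pos"],o["ee_rot"])
s=snapshot('wrist');c=cam(s);np.savez('w6.npz',K=c[0],R=c[1],t=c[2]);cv2.imwrite('pics/wrist6.png',s["pixels"][:,:,::-1])
for q in('eyepiece','axis','slit'):print(q,[(r["score"],r["pixel"]) for r in place_of('wrist',q)[:2]])
E
```

```text
16.6 [ 0.4621 -0.0132  0.4005] [-3.1406  0.0011  0.5592]
eyepiece [(0.8, [123.7, 107.1])]
axis [(0.71, [332.2, 110.8])]
slit [(0.89, [534.3, 115.6]), (0.32, [331.4, 106.2])]
```

View pics/wrist6.png

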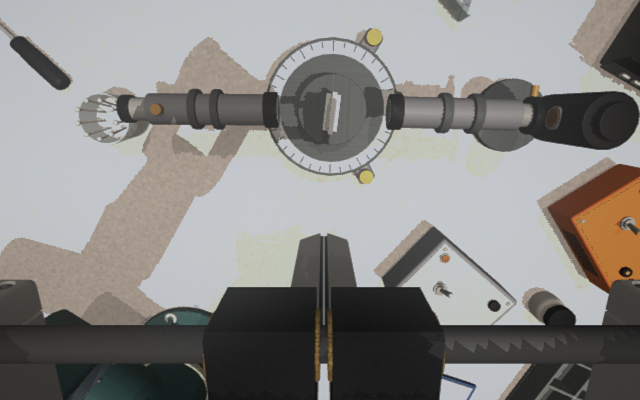

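The tubes now lie almost on one line: telescope centre near row 109, collimator near row 112. I'll measure it.

```bash
python3 - <<'E' 2>/dev/null
from lines import *
d=np.load('w6.npz');c=(d['K'],d['R'],d['t']);g=cv2.imread('pics/wrist6.png',0).astype(float)
for x in list(range(160,186,5))+list(range(228,260,5)): print(x,np.round(edges(g,x,(94,125),5),2),end='; ')
print()
for x in list(range(405,432,4))+list(range(452,464,3)): print(x,np.round(edges(g,x,(96,128),5),2),end='; ')
print()
T=[(162,184,(94,94),(124,124)),(228,258,(94,94),(125,125))];C=[(406,430,(95.5,96),(127.5,128)),(453,461,(97,97),(129,129))]
report(g,c,T,C)
a=centre(g,c,T);b=centre(g,c,C)
v=a[1]*-np.sign(a[1][1])
for da in(-.005,0,.005):
    s=(np.array([.527,.014])-a[0])@v+da;A=a[0]+s*v;q=b[0]-A;print('joint est',np.arctan2(v[1],v[0])-np.arctan2(q[1],q[0]))
E
```

```text
160 [ 92.67 124.21]; 165 [ 92.6  124.21]; 170 [ 92.82 124.32]; 175 [ 92.8 124.4]; 180 [ 92.86 124.49]; 185 [ 92.83 124.32]; 228 [ 93.19 124.8 ]; 233 [ 93.41 124.83]; 238 [ 93.41 125.04]; 243 [ 93.47 125.1 ]; 248 [ 93.48 125.12]; 253 [ 93.44 125.11]; 258 [ 93.57 129.7 ]; 
405 [ 95.6  127.44]; 409 [ 95.9 127.5]; 413 [ 95.93 127.87]; 417 [ 96.04 127.84]; 421 [ 96.29 127.96]; 425 [ 96.26 128.12]; 429 [ 96.41 128.12]; 452 [ 95.43 128.75]; 455 [ 97.01 128.87]; 458 [ 97.29 128.85]; 461 [ 97.28 128.92]; 
(array([0.4538, 0.1339]), array([ 0.5227, -0.8525]), np.float64(4.82623391903478e-05), np.int64(49), 54, array([[162.    , 108.4083],
       [253.    , 109.2737]]), np.float64(31.61624215584775))
(array([ 0.5808, -0.0756]), array([ 0.509 , -0.8608]), np.float64(5.911864825533125e-05), np.int64(34), 34, array([[406.    , 111.5174],
       [461.    , 113.099 ]]), np.float64(31.782825389639434))
tele 2.120825545428121 coll -1.0367418474832373 joint 0.01597473932156479
colli line offset to axis est -0.0006837909868633932 tele 0.00027646031940187915
joint est 0.01152629040770825
joint est 0.012077616164112737
joint est 0.012684330488524687
```

The telescope moved 0.055 rad and now reads +0.012 to +0.016, but lens curvature could bias a line this far from the picture's centre. I'll look again with the tubes across the centre row.

>>> apply_moves(
  commands=[
    [0,0,0,0.03,0.02,0,0],
    [0,0,0,0.055,0.035,0,0],
    [0,0,0,0.08,0.05,0,0],
    [0,0,0,0.08,0.05,0,0],
    [0,0,0,0.08,0.05,0,0],
  ],
)

```text
time: 17.3
tool_pos: [0.5421, 0.0358, 0.4005]
ee_rot: [-3.141, 0.002, 0.558]
wrist_force: [-0.8, -0.2, -0.0]
width: 0.0008
finger_force: 0.0
```

>>> apply_moves(
  commands=[
    [0,0,0,0,0,0,0],
    [0,0,0,0,0,0,0],
    [0,0,0,0,0,0,0],
    [0,0,0,0,0,0,0],
    [0,0,0,0,0,0,0],
  ],
)

```text
time: 17.8
tool_pos: [0.5417, 0.0354, 0.4016]
ee_rot: [3.141, -0.001, 0.556]
wrist_force: [0.1, -0.2, -0.5]
width: 0.0005
finger_force: 0.0
```

```bash
python3 - <<'E' 2>/dev/null
from lines import *
s=snapshot('wrist');c=cam(s);np.savez('w7.npz',K=c[0],R=c[1],t=c[2]);cv2.imwrite('pics/wrist7.png',s["pixels"][:,:,::-1])
for q in('eyepiece','axis','slit'):print(q,[(r["score"],r["pixel"]) for r in place_of('wrist',q)[:2]])
print([proj(c,x) for x in ([.4538,.1339,.17],[.5808,-.0756,.17])])
g=cv2.imread('pics/wrist7.png',0).astype(float)
print('rod',[(x,np.round(edges(g,x,(326,361),6),2).tolist()) for x in(10,50,100,150,190,460,500,550,590)])
def wide(x,y):
    d=np.abs(np.gradient(cv2.GaussianBlur(g,(0,0),1)[:,x]));k=np.arange(y-26,y+27);k=[i for i in k if d[i]>d[i-1] and d[i]>=d[i+1] and d[i]>6];return [(int(i),int(d[i])) for i in k]
for x in(165,180,230,245,405,420,455,500): print(x,wide(x,195))
E
```

```text
eyepiece [(0.9, [135.6, 190.1])]
axis [(0.66, [330.8, 189.8]), (0.42, [333.1, 185.6])]
slit [(0.96, [518.5, 191.6]), (0.57, [326.2, 169.2])]
[array([214.5004, 190.8105]), array([420.8161, 193.164 ])]
rod [(10, [324.3, 363.44]), (50, [324.59, 363.82]), (100, [324.55, 363.23]), (150, [324.53, 363.04]), (190, [324.65, 363.4]), (460, [324.67, 363.14]), (500, [324.67, 363.14]), (550, [324.67, 363.01]), (590, [324.39, 363.11])]
165 [(176, 24), (180, 6), (191, 8), (201, 8), (205, 24)]
180 [(176, 23), (180, 7), (194, 11), (205, 18), (209, 6)]
230 [(177, 7), (205, 33)]
245 [(186, 7), (205, 27)]
405 [(178, 6), (182, 7), (207, 28)]
420 [(181, 9), (208, 27)]
455 [(179, 34), (183, 7), (206, 6), (210, 22)]
500 [(183, 7), (209, 29)]
```

The gripper rod images straight, so there is no lens curvature. I'll measure here too, each edge separately.

```bash
python3 - <<'E' 2>/dev/null
from lines import *
d=np.load('w7.npz');c=(d['K'],d['R'],d['t']);g=cv2.imread('pics/wrist7.png',0).astype(float)
E={}
for n,xs in(('t',list(range(168,190))+list(range(226,258))),('c',list(range(402,432))+list(range(449,460)))):
    P=np.array([edges(g,x,((176.5,205.3) if n=='t' else (178,207.5)),3) for x in xs]);xs=np.array(xs)
    for k in(0,1):
        y=P[:,k];ok=np.ones(len(xs),bool)
        for _ in range(8):
            p=np.polyfit(xs[ok],y[ok],1);r=y-np.polyval(p,xs);ok=np.abs(r)<max(.15,1.8*np.std(r[ok]))
        E[n+str(k)]=p;print(n,k,'slope',p[0],'y@mid',np.polyval(p,215 if n=='t' else 430),'n',ok.sum(),len(ok),'sd',r[ok].std(),'y@330',np.polyval(p,330))
# world angles of mean line
for n,x0,x1 in(('t',168,257),('c',402,459)):
    p=(E[n+'0']+E[n+'1'])/2
    for q in(E[n+'0'],E[n+'1'],p):
        A,B=[atz(c,(x,np.polyval(q,x)),.17)[:2] for x in(x0,x1)];v=B-A;print(n,np.arctan2(v[1],v[0]))
cv2.imwrite('pics/w7c.png',cv2.resize(cv2.imread('pics/wrist7.png')[160:225,120:540],(800,400),interpolation=cv2.INTER_CUBIC))
E
```

```text
t 0 slope 0.020027117479623276 y@mid 176.90460219881572 n 35 54 sd 0.07745517821089014 y@330 179.20772070897237
t 1 slope 0.0034281828028743123 y@mid 205.2324906722895 n 46 54 sd 0.05342392508305278 y@330 205.62673169462002
c 0 slope -0.036596199212428814 y@mid 179.42724373915152 n 41 41 sd 1.3978312500923396 y@330 183.0868636603944
c 1 slope 0.02254661025585966 y@mid 207.87682677393136 n 25 41 sd 0.05294819035931249 y@330 205.6221657483454
t -1.0344558366432501
t -1.0176951687333209
t -1.0261593221871836
c -0.9767309865132032
c -1.037538098277505
c -1.006876597028607
```

View pics/w7c.png

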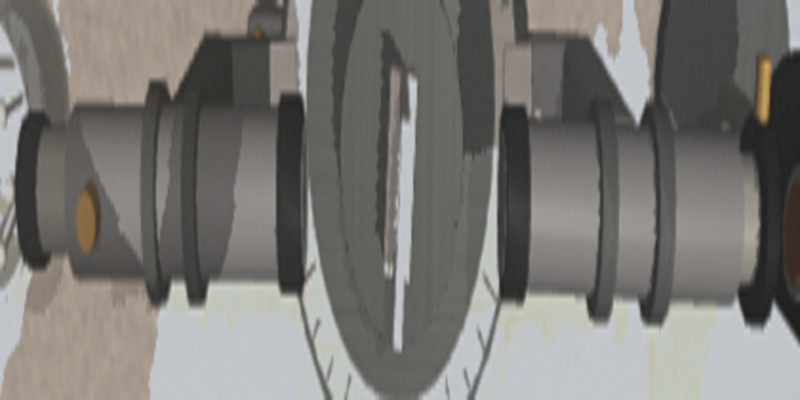

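The lower edges are clean: telescope at -1.0177 and collimator at -1.0375, crossing at column 330, right on the axis. With the earlier view, the overshoot is about +0.016 rad, or 2.8 mm at the push point. I'll nudge it back from the right flank, approaching slowly until contact.

>>> apply_moves(
  commands=[
    [0,0,0,-0.035,0.024,0,0],
    [0,0,0,-0.07,0.048,0,0],
    [0,0,0,-0.105,0.072,0,0],
    [0,0,0,-0.14,0.096,0,0],
    [0,0,-0.01,-0.1485,0.102,-0.02,0],
  ],
)

```text
time: 18.5
tool_pos: [0.3915, 0.1394, 0.3853]
ee_rot: [3.139, -0.008, 0.55]
wrist_force: [0.6, 0.4, 0.4]
width: 0.0005
finger_force: 0.0
```

>>> apply_moves(
  commands=[
    [0,0,0,0,0,-0.045,0],
    [0,0,0,0,0,-0.09,0],
    [0,0,0,0,0,-0.135,0],
    [0,0,0,0,0,-0.18,0],
    [0,0,0,0,0,-0.22,0],
  ],
)

```text
time: 19.0
tool_pos: [0.3927, 0.1375, 0.159]
ee_rot: [-3.141, 0.001, 0.547]
wrist_force: [0.3, 0.3, 0.5]
width: 0.0005
finger_force: 0.0
```

>>> apply_moves(
  commands=[
    [0,0,0,0.004,0.002,0,0],
    [0,0,0,0.008,0.005,0,0],
    [0,0,0,0.011,0.007,0,0],
    [0,0,0,0.013,0.008,0,0],
    [0,0,0,0.014,0.0086,0,0],
  ],
)

```text
time: 19.5
tool_pos: [0.4094, 0.1467, 0.1638]
ee_rot: [3.14, -0.004, 0.547]
wrist_force: [0.7, 0.4, -0.1]
width: 0.0006
finger_force: 0.0
```

>>> apply_moves(
  commands=[
    [0,0,0,0.0004,0.0002,0,0],
    [0,0,0,0.0008,0.0005,0,0],
    [0,0,0,0.0012,0.0007,0,0],
    [0,0,0,0.0014,0.0009,0,0],
    [0,0,0,0.0014,0.0009,0,0],
  ],
)

```text
time: 20.0
tool_pos: [0.4088, 0.1471, 0.1612]
ee_rot: [3.142, 0.0, 0.547]
wrist_force: [-0.2, -0.1, -0.0]
width: 0.0004
finger_force: 0.0
```

>>> apply_moves(
  commands=[
    [0,0,0,0.0004,0.0002,0,0],
    [0,0,0,0.0008,0.0005,0,0],
    [0,0,0,0.0012,0.0007,0,0],
    [0,0,0,0.0014,0.0009,0,0],
    [0,0,0,0.0014,0.0009,0,0],
  ],
)

```text
time: 20.5
tool_pos: [0.4103, 0.148, 0.1613]
ee_rot: [3.142, -0.0, 0.547]
wrist_force: [1.0, 0.4, 0.2]
width: 0.0005
finger_force: 0.0
```

>>> apply_moves(
  commands=[
    [0,0,0,0.0004,0.0002,0,0],
    [0,0,0,0.0008,0.0005,0,0],
    [0,0,0,0.0012,0.0007,0,0],
    [0,0,0,0.0014,0.0009,0,0],
    [0,0,0,0.0014,0.0009,0,0],
  ],
)

```text
time: 21.0
tool_pos: [0.4117, 0.1489, 0.1612]
ee_rot: [3.142, -0.0, 0.547]
wrist_force: [0.0, 1.1, -1.6]
width: 0.0006
finger_force: 0.0
```

>>> apply_moves(
  commands=[
    [0,0,0,0.0004,0.0002,0,0],
    [0,0,0,0.0008,0.0005,0,0],
    [0,0,0,0.0012,0.0007,0,0],
    [0,0,0,0.0014,0.0009,0,0],
    [0,0,0,0.0014,0.0009,0,0],
  ],
)

```text
time: 21.5
tool_pos: [0.4131, 0.1498, 0.1612]
ee_rot: [3.142, 0.0, 0.547]
wrist_force: [-0.2, -0.2, 0.5]
width: 0.0004
finger_force: 0.0
```

>>> apply_moves(
  commands=[
    [0,0,0,0.0004,0.0002,0,0],
    [0,0,0,0.0008,0.0005,0,0],
    [0,0,0,0.0012,0.0007,0,0],
    [0,0,0,0.0014,0.0009,0,0],
    [0,0,0,0.0014,0.0009,0,0],
  ],
)

```text
time: 22.0
tool_pos: [0.4144, 0.1506, 0.1613]
ee_rot: [3.142, 0.0, 0.547]
wrist_force: [-1.3, -0.5, 0.2]
width: 0.0004
finger_force: 0.7
```

>>> apply_moves(
  commands=[
    [0,0,0,0.0003,0.0002,0,0],
    [0,0,0,0.0006,0.0004,0,0],
    [0,0,0,0.0009,0.0006,0,0],
    [0,0,0,0.0009,0.0006,0,0],
    [0,0,0,0.0009,0.0006,0,0],
  ],
)

```text
time: 22.5
tool_pos: [0.4154, 0.1514, 0.1612]
ee_rot: [-3.142, -0.0, 0.547]
wrist_force: [-1.2, -1.0, 0.2]
width: 0.0004
finger_force: 0.7
```

>>> apply_moves(
  commands=[
    [0,0,0,0.0003,0.0002,0,0],
    [0,0,0,0.0006,0.0004,0,0],
    [0,0,0,0.0006,0.0004,0,0],
    [0,0,0,0.0006,0.0004,0,0],
    [0,0,0,-0.005,-0.003,0,0],
  ],
)

```text
time: 23.0
tool_pos: [0.4109, 0.1484, 0.1612]
ee_rot: [3.141, -0.001, 0.547]
wrist_force: [-0.5, -0.1, -0.5]
width: 0.0005
finger_force: 0.0
```

>>> apply_moves(
  commands=[
    [0,0,0,-0.02,-0.012,0,0],
    [0,0,0,-0.02,-0.012,0.045,0],
    [0,0,0,-0.02,-0.012,0.09,0],
    [0,0,0,0.015,-0.035,0.12,0],
    [0,0,0,0.045,-0.06,0.15,0],
  ],
)

```text
time: 23.5
tool_pos: [0.4555, 0.0885, 0.313]
ee_rot: [3.14, -0.003, 0.549]
wrist_force: [0.2, 0.3, -0.2]
width: 0.0003
finger_force: 0.0
```

>>> apply_moves(
  commands=[
    [0,0,0,0.03,-0.03,0.02,0],
    [0,0,0,0.045,-0.065,0.03,0],
    [0,0,0,0.045,-0.085,0.03,0],
    [0,0,0,0.045,-0.1,0.03,0],
    [0,0,0,0.045,-0.1,0.03,0],
  ],
)

```text
time: 24.0
tool_pos: [0.4998, -0.0128, 0.3405]
ee_rot: [3.141, 0.0, 0.544]
wrist_force: [0.7, 0.5, 0.6]
width: 0.0002
finger_force: 0.0
```

>>> apply_moves(
  commands=[
    [0,0,0,0,0,0,0],
    [0,0,0,0,0,0,0],
    [0,0,0,0,0,0,0],
    [0,0,0,0,0,0,0],
    [0,0,0,0,0,0,0],
  ],
)

```text
time: 24.5
tool_pos: [0.4999, -0.0108, 0.3408]
ee_rot: [3.141, -0.0, 0.548]
wrist_force: [0.3, 0.1, -0.2]
width: 0.0004
finger_force: 0.0
```

```bash
cat > meas.py <<'E'
from lines import *
import sys
def meas(f):
    d=np.load(f+'.npz');c=(d['K'],d['R'],d['t']);g=cv2.imread(f'pics/{f}.png',0).astype(float)
    A=np.array([.5273,.0141]);u=np.array([np.cos(-1.035),np.sin(-1.035)]);out={}
    n=np.array([-u[1],u[0]])
    for k,R in(('t',[(.080,.118),(.164,.190)]),('c',[(.080,.108),(.128,.138)])):
        sg=-1 if k=='t' else 1;P=[]
        for r0,r1 in R:
            xs=sorted(proj(c,[*(A+sg*r*u),.17])[0] for r in(r0,r1))
            for x in range(int(xs[0])+1,int(xs[1])):
                r=min(np.linspace(r0,r1,60),key=lambda r:abs(proj(c,[*(A+sg*r*u),.17])[0]-x))
                q=A+sg*r*u
                # silhouette guess: edge tangent points of cylinder r=17mm
                ys=[]
                C=-c[1].T@c[2];dv=C-np.array([*q,.17]);a,b=dv[:2]@n,dv[2];th=np.arctan2(b,a);h=np.arccos(.017/np.hypot(a,b))
                for w in(th+h,th-h):
                    ys.append(proj(c,[*(q+.017*np.cos(w)*n),.17+.017*np.sin(w)])[1])
                P.append((x,*sorted(ys),*edges(g,x,sorted(ys),4)))
        P=np.array(P);L=[]
        for j in(0,1):
            r=P[:,3+j]-P[:,1+j];ok=np.abs(r-np.median(r))<1.0
            for _ in range(6):
                p=np.polyfit(P[ok,0],P[ok,3+j],1);e=P[:,3+j]-np.polyval(p,P[:,0]);ok=np.abs(e)<max(.2,2*e[ok].std())
            Q=P[ok,0];X=[atz(c,(x,np.polyval(p,x)),.17)[:2] for x in(Q.min(),Q.max())]
            v=(X[1]-X[0]);v=v*np.sign(v@u);an=np.arctan2(v[1],v[0]);m=atz(c,(Q.mean(),np.polyval(p,Q.mean())),.17)[:2]
            L.append((an,m));print(k,'up lo'.split()[j],'ang %.4f n %d/%d sd %.3f off %.2f span %d'%(an,ok.sum(),len(ok),e[ok].std(),np.median(r),Q.max()-Q.min()))
        out[k]=L
    for j in(0,1):
        (at,mt),(ac,mc)=out['t'][j],out['c'][j];v=np.array([np.cos(at),np.sin(at)])
        ax=mt+v*((A-mt)@v);q=mc-ax;ch=np.arctan2(q[1],q[0])
        print('up lo'.split()[j],'joint slopes %.4f chord %.4f'%(at-ac,at-ch))
if __name__=='__main__':
    for f in sys.argv[1:]:print(f);meas(f)
E
for i in 5 6 7; do mv w$i.npz wrist$i.npz; done
python3 - <<'E'
from lines import *
s=snapshot('wrist');c=cam(s);np.savez('wrist8.npz',K=c[0],R=c[1],t=c[2]);cv2.imwrite('pics/wrist8.png',s["pixels"][:,:,::-1]);o=get_obs();print(o["time"],o["tool_pos"])
E
python3 meas.py wrist5 wrist6 wrist7 wrist8
```

```text
24.55 [ 0.4999 -0.0109  0.3408]
wrist5
t up ang -1.0257 n 50/56 sd 0.389 off -3.25 span 97
t lo ang -1.0306 n 47/56 sd 0.363 off -3.10 span 97
c up ang -1.0380 n 29/32 sd 0.097 off -0.23 span 50
c lo ang -1.0356 n 32/32 sd 0.077 off 0.16 span 50
up joint slopes 0.0123 chord 0.0541
lo joint slopes 0.0050 chord 0.0447
wrist6
t up ang -1.0200 n 55/55 sd 0.062 off 1.69 span 97
t lo ang -1.0207 n 55/55 sd 0.075 off 1.67 span 97
c up ang -1.0360 n 28/32 sd 0.066 off -0.23 span 50
c lo ang -1.0365 n 32/32 sd 0.078 off 0.20 span 50
up joint slopes 0.0160 chord 0.0126
lo joint slopes 0.0158 chord 0.0137
wrist7
t up ang -1.0333 n 29/52 sd 0.068 off 2.17 span 68
t lo ang -1.0176 n 45/52 sd 0.056 off 1.32 span 91
c up ang -1.0187 n 8/29 sd 0.085 off 1.82 span 7
c lo ang -1.0366 n 28/29 sd 0.069 off 0.02 span 46
up joint slopes -0.0145 chord 0.0019
lo joint slopes 0.0190 chord 0.0206
wrist8
t up ang -1.0269 n 31/64 sd 0.056 off -2.53 span 30
t lo ang -1.0365 n 58/64 sd 0.061 off -0.08 span 108
c up ang -1.0489 n 28/36 sd 0.084 off -4.15 span 49
c lo ang -1.0335 n 35/36 sd 0.070 off 0.14 span 57
up joint slopes 0.0220 chord 0.0012
lo joint slopes -0.0031 chord -0.0009
```

Final reading from the clean lower edges: telescope -1.0365, collimator -1.0335 (-1.036 in the other views). The joint is 0 to within about 0.003 rad. The arm is clear of everything, so I hand the job in.

```bash
python3 -c "
from bench import *
print(close_job())"
```

```text
the job is handed in; nothing more can be done
None
```

The lamp toggle was pushed fully over to on first, and the telescope was then pushed into line with the collimator, to about 0.003 rad by my measurement. I overshot the telescope by about 0.016 rad and nudged it back from its other side, and I viewed 11 pictures where the limit was 10. The job is handed in, but no verdict came back.

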